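# Pick over the drying cacao

## Robot

A 6-joint arm with a two-finger parallel gripper is mounted at the origin on the work surface. World frame = base frame: x ahead of the robot, y to its left, z up, the work surface at z = 0. Lengths are in m, angles in rad, forces in N, time in s.
With the tool pointing down it reaches from about 0.35 to 0.85 m from the base axis. Payload 8.1 kg.
Tool frame: the origin (TCP) lies at the very end of the fingers, on their centre line; the grasp point (between the pads) lies 19 mm behind it; z points along the fingers, y is the line along which they close (so a half turn about z gives the same grasp; the last joint's range is limited). The gripper opens to 93 mm and grips with 3 to 60 N. Pads are 15 mm wide; open, the fingers measure 128 mm over their backs; the gripper's body (75 mm by 188 mm) begins 65 mm behind the grasp point.
Start: joints at [-1.336, 0.13, 1.488, -0, 1.523, -0.085], TCP at [0.189, -0.57, 0.186] pointing down, gripper open.
Joint ranges: [-2.96, 2.96], [-0.89, 2.26], [0.02, 2.5], [-1.34, 4.48], [0, 2.73], [-2.66, 2.66]. Speed limits (rad/s): [2.39, 2.39, 2.79, 3.14, 3.14, 3.14].

## Interface

Orientations are given as a unit quaternion [x, y, z, w].
In Python, from station import r gives the robot as it stands.
- The arm moves only by the tool drive_tool, never from a script. Its argument "increments" is one flat list of numbers, 6 for each row, row after row: the shift along the tool's x, y, z in units of 25 mm (1.0 is 25 mm), then the turn, a rotation vector about the tool's x, y, z in units of 6 degrees (1.0 is 6 degrees). In form: [tx, ty, tz, rx, ry, rz, tx, ty, tz, rx, ry, rz, ...]. A call has 1 to 20 rows; each row is the pose to reach, as a shift and turn from the pose commanded when the call began, along the tool's axes at that moment; what a row does not reach only later rows make up. A row lasts 1/10 s, in which the tool goes at most 50 mm and 8.59 degrees, less where a joint would pass 70% of its speed; a pose out of reach is approached as far as the arm can. A call with a gripper value outside its range is refused whole. "hand" is the opening, from 0 (shut) to 1 (fully open), set as the call begins (left out, the last holds). The fingers move at their own pace and stop on an object; "grip_force" is the grip in N (left out, the last holds). Time passes only in rows, so rows that repeat a pose let the fingers close. It gives the time, the measured TCP pose, the force, the opening and the grip force at its end, in the units of the state.
- r.get_obs(): the state, without advancing time (a new reading comes with each control period).
- r.camera(name): name is "scene" or "top" or "wrist"; returns a dict with "img" (384x512x3 uint8, blue, green, red), "depth" (384x512 float32, m along the optical axis (not along the pixel's ray), 0 where there is no reading), "fx", "fy", "cx", "cy" (pixels), "view" (4x4, takes a point from world to camera coordinates). Camera axes: x right, y down, z forward; pixel columns grow to the right and rows downward; lengths in m; the calibration is good to about 2 mm. A picture is of the moment at which its call begins.
- r.hand_in(): hands the job in; it is judged then, once.
The state is a dict: "time_s": time; "joint_pos": joint angles; "dq": joint speeds; "effort": joint torques, N m; "tcp_pos": TCP position; "tool_rot": TCP orientation; "wrist_force": force on the tool from outside, world axes, zero at the start; "moment": the same for the moment, N m; "finger_gap": finger opening in m; "grip_force": force on a finger pad.
Only numpy, scipy, OpenCV 4.12 (cv2) and the standard library are available. Lean on these libraries where they do the work, as an engineer would, in place of code of your own. Each camera call takes 0.05 s, during which the arm holds its last target. There are 200 camera calls.

## Task

Pick the rubbish and the clumps out of the drying cacao: both clumps of stuck-together beans go in the calabash bowl to be broken up later, the bit of pod husk and the twig go in the steel basin, and the stone goes in the blue tub. Leave the three bowls upright, and leave the white-capped sample jar and the white hygrometer standing where they are.

Things in the scene. Friction and masses are not known exactly. Their poses are not given: they have to be found in the camera images.
- clump_a: first clump of cacao beans stuck together, reddish brown with cream dried pulp, paler than the loose beans; 62 mm long (its x), 38 mm wide (its y), 30 mm high, about 24 g. Origin at its centre, 15 mm above its underside. It lies anywhere, at any yaw, flat side down on the bean layer. The beans lie in a firm level layer whose top is 9 mm above the netting (z = 0.009).
- clump_b: second clump of stuck-together beans, the same kind, size, axes and origin as the first; lies on the bean layer. The two clumps are interchangeable.
- husk: broken piece of cacao pod wall, yellow-orange, ribbed hollow side down like a small upturned boat; 72 mm long (its x), 48 mm wide (its y) at its two long edges, 23 mm high, about 28 g. Origin at its centre, 12 mm above its underside. Its long edges are upright up to 14 mm over the layer; lies on the bean layer.
- twig: dead twig, pale bark, 14 mm thick, about 106 mm long along its x with a slight bend and a short side shoot near its +x end; straight across its middle, where the origin lies on its centre line, 7 mm above the bean layer it lies on. About 12 g.
- stone: smooth light-grey river pebble, 52 mm (its x) by 42 mm (its y) by 28 mm high, flat underneath, about 75 g. Origin at its centre, 14 mm above its underside; lies on the bean layer.
- basin: small polished steel basin, loose, standing on the bean layer; 182 mm across the walls at the mouth (194 mm over the rolled rim), 55 mm high, about 125 mm across its flat floor, wall 4 mm, floor 5 mm thick. Origin under the centre of its base, z up.
- calabash: tan calabash (half-gourd) bowl with a darker rim, loose, standing on the bean layer; 148 mm across the mouth, 50 mm high, rounded inside to a floor about 90 mm across and 6 mm thick, wall 5 mm. Origin under the centre of its base, z up.
- tub: blue plastic tub, loose, standing on the bean layer; 127 mm over its rim, 112 mm clear across the mouth, 50 mm high, slightly tapered, floor 5 mm thick and about 96 mm across. Origin under the centre of its base, z up.
- jar: sample jar of beans, clear so that the brown beans show, with a white ribbed cap, 55 mm across, 60 mm high, upright among the things to be picked. Not to be moved. Origin under its centre.
- hygrometer: white square hygrometer with a grey display, 62 x 62 x 18 mm, lying flat on the bean layer behind the picking area. Not to be moved. Origin under its centre.
Not all that is in view belongs to the job. There is more than one size of the husk; the job needs the smaller.

How it is judged:
By the outcome, as a careful person would: the job done as asked, in the order asked, and still so for the second after the job is handed in, with the robot touching nothing.
It also fails if it takes over 120 s, if anything falls off the work surface, if the arm or the gripper's body presses on something with over 40 N, if the wrist force passes 120 N, or if a joint passes its speed limit or range.

## Working session

There is one attempt and no reset: what is moved stays moved. The work goes in short steps, Python scripts to look and compute and a tool call to move; the robot and the scene stay as the last step left them, time stands still between calls to the robot, and variables do not carry over. Pictures are saved under pics/ and viewed, at most 14 in all, crops included, and the job is handed in when it is done.

Besides the shell and the picture viewer there is one more tool, called in YAML: its name, and indented under it one key for each argument. drive_tool: Moves the arm, as the interface text tells. Its arguments: {"type":"object","properties":{"increments":{"type":"array","items":{"type":"number"}},"hand":{"type":"number"},"grip_force":{"type":"number"}},"required":["increments"]}

```bash
mkdir -p pics; ls; python3 - <<'E'
from station import r
import cv2,numpy as np,pickle
o=r.get_obs();print(o['tcp_pos'],o['tool_rot'],o['time_s'])
for n in('top','scene'):
    c=r.camera(n);pickle.dump(c,open(n+'.pkl','wb'));print(n,c['fx'],c['fy'],c['cx'],c['cy'],np.round(c['view'],3).tolist())
    cv2.imwrite(f'pics/{n}0.png',cv2.resize(c['img'],(800,600),interpolation=cv2.INTER_CUBIC))
E
```

```text
pics
[ 0.18849615 -0.56895258  0.18509567] [ 9.87244406e-01  1.59209366e-01 -6.20343079e-05 -9.26055010e-04] 0.0
top 412.00599693550316 412.00599693550316 253.04808599239266 192.782543680347 [[0.004, -1.0, 0.003, 0.007], [-0.991, -0.004, -0.13, 0.452], [0.13, -0.002, -0.991, 1.269], [0.0, 0.0, 0.0, 1.0]]
scene 358.72152428241304 358.72152428241304 261.5346163014877 195.669234721586 [[0.173, 0.985, 0.006, -0.086], [0.531, -0.088, -0.843, -0.191], [-0.829, 0.149, -0.539, 1.346], [0.0, 0.0, 0.0, 1.0]]
```

View pics/top0.png

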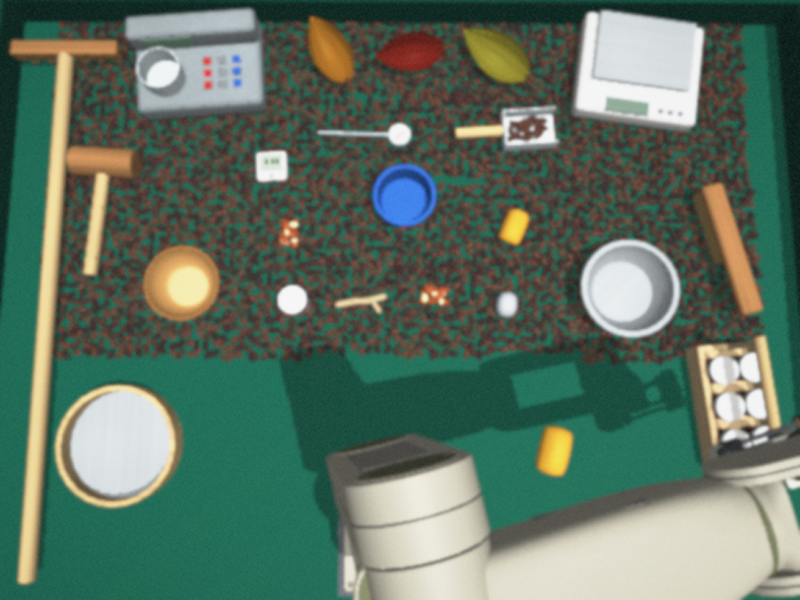

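View pics/scene0.png

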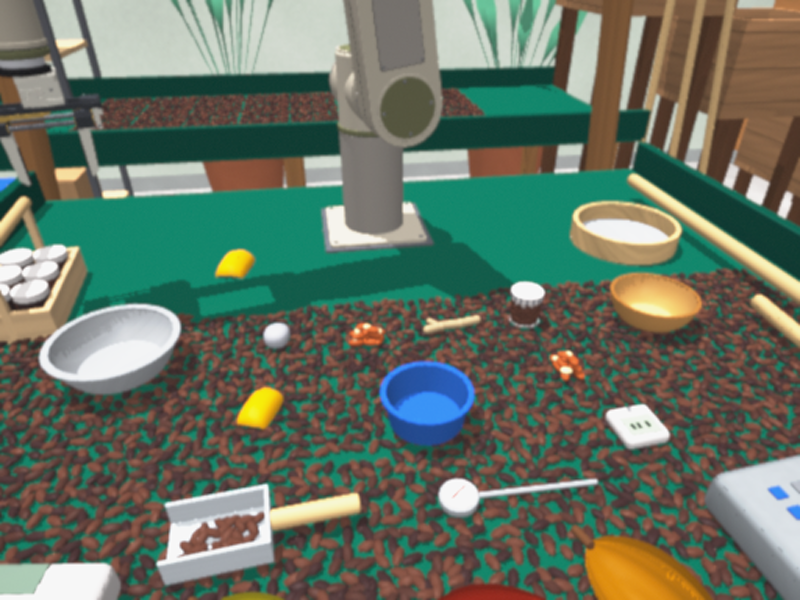

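The top view shows (in 800x600 px) clumps at (290,233) and (435,294), twig (360,300), jar (292,299), stone (507,303), husks at (515,227) and (555,450), tub (405,195), basin (630,287), calabash (182,283) and hygrometer (272,166). Next I'll turn these into positions and sizes.

```bash
cat > h.py <<'E'
import numpy as np,cv2
def ray(c,u,v,z):
    R=c['view'][:3,:3];t=c['view'][:3,3];o=-R.T@t
    d=R.T@np.array([(u-c['cx'])/c['fx'],(v-c['cy'])/c['fy'],1.]);return o+d*(z-o[2])/d[2]
def world(c):
    h,w=c['depth'].shape;v,u=np.mgrid[:h,:w];d=c['depth']
    p=np.stack([(u-c['cx'])/c['fx']*d,(v-c['cy'])/c['fy']*d,d],-1)
    return (p-c['view'][:3,3])@c['view'][:3,:3]
def rect(P):
    (cx,cy),(a,b),_=r=cv2.minAreaRect((P[:,:2]*1000).astype(np.float32))
    bx=cv2.boxPoints(r);e=max((bx[1]-bx[0],bx[2]-bx[1]),key=np.linalg.norm)
    return round(cx/1000,4),round(cy/1000,4),sorted([round(a),round(b)]),round(np.degrees(np.arctan2(e[1],e[0]))%180)
E
python3 - <<'E'
import pickle,numpy as np,cv2
from h import *
c=pickle.load(open('top.pkl','rb'));W=world(c);s=.64
for n,u,v,rad,zm in [('clumpA',290,233,24,.016),('clumpB',435,294,24,.016),('twig',360,300,38,.014),('husk1',515,227,30,.016),('husk2',555,450,36,.006),('stone',507,303,22,.016),('jar',292,299,26,.04),('hyg',272,166,28,.017),('tub',405,195,46,.045),('basin',630,287,65,.05),('cal',182,283,52,.045)]:
    h,w=W.shape[:2];vv,uu=np.mgrid[:h,:w]
    m=((uu-u*s)**2+(vv-v*s)**2<(rad*s)**2)&(c['depth']>0)&(W[...,2]>zm)
    P=W[m]
    print(n,len(P),rect(P) if len(P)>3 else '', 'zmax',np.round(P[:,2].max() if len(P) else 0,3))
print(np.percentile(W[190:215,230:260,2],[5,50,95]))
E
```

```text
clumpA 163 (0.5957, 0.2179, [54, 59], 85) zmax 0.042
clumpB 171 (0.4687, -0.069, [38, 57], 80) zmax 0.043
twig 170 (0.4431, 0.0851, [79, 113], 137) zmax 0.028
husk1 272 (0.6129, -0.2365, [46, 70], 160) zmax 0.038
husk2 563 (0.1558, -0.3099, [117, 119], 84) zmax 0.035
stone 177 (0.4485, -0.2159, [44, 50], 22) zmax 0.041
jar 267 (0.4512, 0.2108, [54, 54], 161) zmax 0.075
hyg 352 (0.7426, 0.2738, [73, 74], 4) zmax 0.035
tub 375 (0.6674, -0.0072, [123, 125], 179) zmax 0.065
basin 848 (0.4793, -0.4543, [191, 192], 178) zmax 0.07
cal 449 (0.4852, 0.432, [147, 147], 140) zmax 0.066
[-0.00307152  0.00552796  0.02017035]
```

```bash
cat >> h.py <<'E'
from scipy.spatial.transform import Rotation as R_
def goal(r,x,y,z,yaw):
    o=r.get_obs();C=R_.from_quat(o['tool_rot']);cx=C.as_matrix()[:,0];cy=np.degrees(np.arctan2(cx[1],cx[0]))
    q1=np.degrees(np.arctan2(y,x));ys=[yaw+180*k for k in(-2,-1,0,1,2)]
    ys=[w for w in ys if abs(q1+90-w)<145];w=min(ys,key=lambda w:abs(w-cy))
    T=R_.from_euler('z',w,degrees=True)*R_.from_euler('x',180,degrees=True)
    d=C.inv().apply(np.array([x,y,z])-o['tcp_pos'])/.025;rv=(C.inv()*T).as_rotvec(degrees=True)/6
    print('goal',(x,y,z,round(w)),'inc',np.round(d,2).tolist(),np.round(rv,2).tolist(),'cur',np.round(o['tcp_pos'],4),round(cy,1))
E
python3 - <<'E'
from station import r
from h import *
goal(r,.469,-.069,.2,80)
E
```

```text
goal (0.469, -0.069, 0.2, 80) inc [16.94, -15.46, -0.56] [-0.01, -0.01, -10.28] cur [ 0.1885 -0.569   0.1852] 18.3
```

drive_tool:
  increments: [16.94,-15.46,-0.56,0,0,-10.28,16.94,-15.46,-0.56,0,0,-10.28,16.94,-15.46,-0.56,0,0,-10.28,16.94,-15.46,-0.56,0,0,-10.28,16.94,-15.46,-0.56,0,0,-10.28,16.94,-15.46,-0.56,0,0,-10.28,16.94,-15.46,-0.56,0,0,-10.28,16.94,-15.46,-0.56,0,0,-10.28,16.94,-15.46,-0.56,0,0,-10.28,16.94,-15.46,-0.56,0,0,-10.28,16.94,-15.46,-0.56,0,0,-10.28,16.94,-15.46,-0.56,0,0,-10.28,16.94,-15.46,-0.56,0,0,-10.28,16.94,-15.46,-0.56,0,0,-10.28,16.94,-15.46,-0.56,0,0,-10.28,16.94,-15.46,-0.56,0,0,-10.28]
  hand: 1
  grip_force: 15

```text
time_s: 1.7
tcp_pos: [0.4687, -0.0706, 0.2]
tool_rot: [0.767, 0.642, -0.0, -0.0]
wrist_force: [0.2, -0.1, 0.2]
finger_gap: 0.0934
grip_force: 0.0
```

```bash
cat >> h.py <<'E'
def blob(r,x,y,rad,zm,name=None,cam='wrist'):
    c=r.camera(cam);W=world(c)
    m=(np.hypot(W[...,0]-x,W[...,1]-y)<rad)&(c['depth']>0)&(W[...,2]>zm)
    n,l,st,_=cv2.connectedComponentsWithStats(m.astype(np.uint8))
    if n>1:
        P=W[l==1+st[1:,4].argmax()];print('blob',len(P),rect(P),'z',np.round(np.percentile(P[:,2],[5,50,95]),3))
    if name: cv2.imwrite(f'pics/{name}.png',c['img'])
    return c,W
E
python3 - <<'E'
from station import r
from h import *
blob(r,.469,-.069,.05,.018,'w1')
goal(r,.469,-.069,.2,80)
E
```

```text
blob 36414 (0.4706, -0.06, [43, 99], 170) z [0.283 0.345 0.357]
goal (0.469, -0.069, 0.2, 80) inc [0.06, -0.0, 0.0] [-0.0, 0.0, -0.02] cur [ 0.4688 -0.0706  0.2001] 79.9
```

View pics/w1.png

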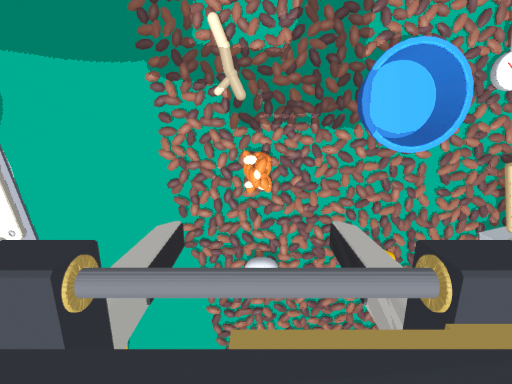

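The wrist view shows clump B at (258,172), twig at (226,58), tub at (416,95). I need to mask out the gripper by height.

```bash
sed -i "s/(W\[...,2\]>zm)/(W[...,2]>zm)\&(W[...,2]<.1)/" h.py; python3 - <<'E'
from station import r
from h import *
c,W=blob(r,.469,-.069,.045,.014);blob(r,.469,-.069,.045,.02);blob(r,.469,-.069,.045,.025)
# colour
B,G,Rr=[c['img'][...,i].astype(int) for i in range(3)]
m=(np.hypot(W[...,0]-.469,W[...,1]+.069)<.05)&(Rr>170)&(c['depth']>0)
print(rect(W[m]),m.sum())
blob(r,.443,.085,.07,.014);blob(r,.443,.085,.07,.017)
E
```

```text
blob 1001 (0.4694, -0.0688, [38, 59], 83) z [0.016 0.025 0.039]
blob 678 (0.4694, -0.0679, [33, 47], 81) z [0.022 0.031 0.039]
blob 502 (0.4688, -0.0682, [29, 46], 86) z [0.026 0.036 0.039]
(0.47, -0.0663, [81, 97], 133) 1570
blob 1175 (0.447, 0.0782, [38, 105], 98) z [0.017 0.021 0.023]
blob 1112 (0.4472, 0.0783, [37, 105], 99) z [0.018 0.021 0.023]
```

```bash
python3 - <<'E'
from station import r
from h import *
goal(r,.4695,-.0685,.013,83)
E
```

```text
goal (0.4695, -0.0685, 0.013, 83) inc [0.06, 0.01, 7.49] [0.0, -0.0, -0.51] cur [ 0.4691 -0.0699  0.2002] 80.0
```

drive_tool:
  increments: [0.06,0.01,2,0,0,-0.5,0.06,0.01,4,0,0,-0.5,0.06,0.01,5.6,0,0,-0.5,0.06,0.01,6.6,0,0,-0.5,0.06,0.01,7.2,0,0,-0.5,0.06,0.01,7.48,0,0,-0.5,0.06,0.01,7.48,0,0,-0.5]

```text
time_s: 2.7
tcp_pos: [0.469, -0.068, 0.0124]
tool_rot: [0.749, 0.663, -0.0, -0.001]
wrist_force: [0.0, 1.2, 0.5]
finger_gap: 0.0929
grip_force: 0.0
```

drive_tool:
  increments: [0,0,0,0,0,0,0,0,0,0,0,0,0,0,0,0,0,0,0,0,0,0,0,0,0,0,0,0,0,0,0,0,-0.5,0,0,0,0,0,-2,0,0,0,0,0,-4,0,0,0,0,0,-5,0,0,0]
  hand: 0

```text
time_s: 3.6
tcp_pos: [0.4715, -0.0685, 0.1435]
tool_rot: [0.749, 0.663, 0.002, 0.002]
wrist_force: [1.3, 0.2, 0.5]
finger_gap: 0.0254
grip_force: 0.0
```

```bash
python3 - <<'E'
from station import r
from h import *
o=r.get_obs();print(o['finger_gap'],o['grip_force'])
goal(r,.470,.432,.13,83)
E
```

```text
0.02536097975936373 0.0
goal (0.47, 0.432, 0.13, 83) inc [19.87, -2.5, 0.51] [0.05, 0.01, 0.0] cur [ 0.4715 -0.0685  0.1435] 83.0
```

The fingers hadn't closed before the lift: they need about 0.8 s, not 0.5. I'll reopen and look.

drive_tool:
  increments: [0,0,0,0,0,0,0,0,0,0,0,0,0,0,0,0,0,0,0,0,0,0,0,0,0,0,0,0,0,0,0,0,0,0,0,0]
  hand: 0.9

```text
time_s: 4.2
tcp_pos: [0.4691, -0.068, 0.1373]
tool_rot: [0.749, 0.663, -0.0, -0.001]
wrist_force: [-0.5, -0.2, 0.2]
finger_gap: 0.0691
grip_force: 0.0
```

```bash
python3 - <<'E'
from station import r
from h import *
o=r.get_obs();print(o['finger_gap'],o['grip_force'])
blob(r,.469,-.069,.05,.014);blob(r,.469,-.069,.05,.018)
goal(r,.4695,-.0685,.013,83)
E
```

```text
0.06906151164774357 0.0
blob 1401 (0.4697, -0.069, [38, 60], 82) z [0.016 0.025 0.038]
blob 1097 (0.47, -0.0683, [36, 55], 82) z [0.018 0.027 0.039]
goal (0.4695, -0.0685, 0.013, 83) inc [-0.02, 0.01, 4.99] [-0.01, -0.0, 0.0] cur [ 0.4694 -0.068   0.1377] 83.0
```

drive_tool:
  increments: [0,0,1.8,0,0,0,0,0,3.4,0,0,0,0,0,4.4,0,0,0,0,0,4.98,0,0,0,0,0,4.98,0,0,0]
  hand: 0.75

```text
time_s: 4.8
tcp_pos: [0.4672, -0.0675, 0.0109]
tool_rot: [0.749, 0.663, -0.001, -0.002]
wrist_force: [0.1, -0.1, 0.9]
finger_gap: 0.0697
grip_force: 0.0
```

drive_tool:
  increments: [0,0,0,0,0,0,0,0,0,0,0,0,0,0,0,0,0,0,0,0,0,0,0,0,0,0,0,0,0,0,0,0,0,0,0,0,0,0,0,0,0,0,0,0,0,0,0,0,0,0,0,0,0,0,0,0,0,0,0,0]
  hand: 0

```text
time_s: 5.8
tcp_pos: [0.4696, -0.0681, 0.0136]
tool_rot: [0.749, 0.663, -0.0, -0.0]
wrist_force: [-0.2, 0.1, -0.5]
finger_gap: 0.0009
grip_force: 0.0
```

The gap closed to 0, so nothing was gripped. I'll lift and look.

drive_tool:
  increments: [0,0,-2,0,0,0,0,0,-4,0,0,0,0,0,-5,0,0,0,0,0,-5,0,0,0,0,0,-5,0,0,0]
  hand: 0.7

```text
time_s: 6.3
tcp_pos: [0.47, -0.0682, 0.1389]
tool_rot: [0.749, 0.663, 0.0, 0.001]
wrist_force: [-0.1, 0.8, -1.1]
finger_gap: 0.0359
grip_force: 0.0
```

```bash
python3 - <<'E'
from station import r
from h import *
blob(r,.469,-.069,.06,.014,'w2')
c,_=blob(r,.469,-.069,.06,.014,None,'top')
blob(r,.469,-.069,.06,.014,None,'scene')
goal(r,.4695,-.0685,.013,83)
cam=r.camera('wrist');R=cam['view'][:3,:3];print(-R.T@cam['view'][:3,3],R[2])
E
```

```text
blob 1380 (0.4699, -0.0684, [39, 60], 82) z [0.016 0.025 0.038]
blob 1 (0.5146, -0.0386, [0, 0], 0) z [0.015 0.015 0.015]
blob 240 (0.4737, -0.0677, [36, 58], 79) z [0.016 0.024 0.039]
goal (0.4695, -0.0685, 0.013, 83) inc [-0.03, 0.06, 4.95] [-0.03, -0.0, 0.0] cur [ 0.4684 -0.0678  0.1366] 83.0
[0.47714163 0.00091188 0.33487595] [-0.03369676 -0.2490944  -0.96789282]
```

View pics/w2.png

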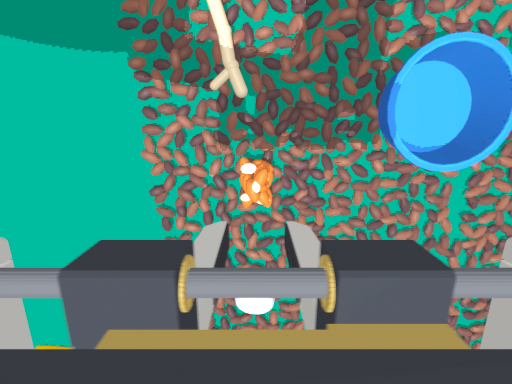

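The wrist image shows the clump at (256,182), unmoved, with fingers at rows 220-300. I'll go back down and check the pose with pictures before closing.

drive_tool:
  increments: [0,0,1.8,0,0,0,0,0,3.4,0,0,0,0,0,4.4,0,0,0,0,0,4.97,0,0,0,0,0,4.97,0,0,0,0,0,4.97,0,0,0]
  hand: 0.75

```text
time_s: 7.1
tcp_pos: [0.4701, -0.0682, 0.015]
tool_rot: [0.749, 0.663, 0.0, 0.0]
wrist_force: [0.4, 0.4, 0.7]
finger_gap: 0.0693
grip_force: 0.0
```

```bash
python3 - <<'E'
from station import r
from h import *
o=r.get_obs();print(o['tcp_pos'],o['finger_gap'])
a=r.camera('wrist');b=r.camera('scene')
def proj(c,p):
    q=c['view']@np.append(p,1);return q[0]/q[2]*c['fx']+c['cx'],q[1]/q[2]*c['fy']+c['cy']
for c in(a,b):
    p=proj(c,o['tcp_pos']);print(p,c['fx']);
u,v=map(int,proj(b,o['tcp_pos']))
im=b['img'][v-60:v+40,u-50:u+50]
cv2.circle(a['img'],tuple(map(int,proj(a,o['tcp_pos']))),3,(255,0,255),1)
cv2.imwrite('pics/d1.png',np.hstack([cv2.resize(a['img'],(480,360)),cv2.resize(im,(320,360),interpolation=cv2.INTER_CUBIC)]))
print(u,v)
E
```

```text
[ 0.47006722 -0.06818376  0.01497713] 0.06929329472665828
(np.float64(256.8205470190699), np.float64(217.3807913465592)) 279.73260578836545
(np.float64(234.25690623756236), np.float64(215.4542950765394)) 358.72152428241304
234 215
```

View pics/d1.png

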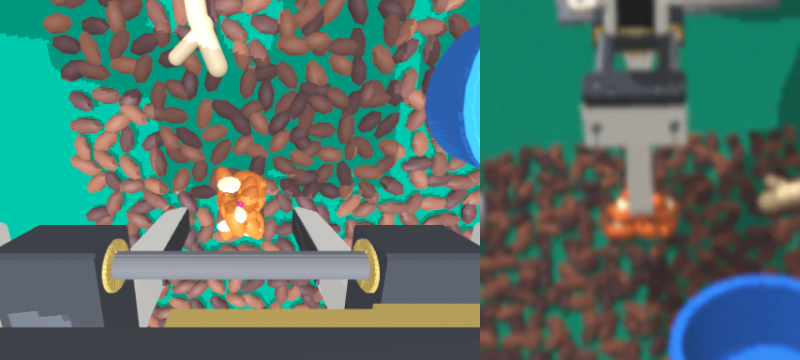

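Fingers stand on either side of the clump, and the projected TCP (magenta) is at its middle. I'll close in stages while watching.

drive_tool:
  increments: [0,0,0.1,0,0,0,0,0,0.1,0,0,0,0,0,0.1,0,0,0,0,0,0.1,0,0,0,0,0,0.1,0,0,0,0,0,0.1,0,0,0]
  hand: 0.3
  grip_force: 20

```text
time_s: 7.8
tcp_pos: [0.4697, -0.0681, 0.0119]
tool_rot: [0.749, 0.663, 0.0, -0.0]
wrist_force: [-0.3, 0.3, 0.6]
finger_gap: 0.029
grip_force: 0.0
```

```bash
python3 - <<'E'
from station import r
from h import *
o=r.get_obs();print(o['tcp_pos'],o['finger_gap'],o['grip_force'])
a=r.camera('wrist');b=r.camera('scene')
cv2.imwrite('pics/d2.png',np.hstack([a['img'][120:300,136:376].repeat(2,0).repeat(2,1),cv2.resize(b['img'][155:255,184:284],(320,360),interpolation=cv2.INTER_CUBIC)]))
E
```

```text
[ 0.46967132 -0.06809504  0.01192892] 0.02904966036783334 0.0
```

View pics/d2.png

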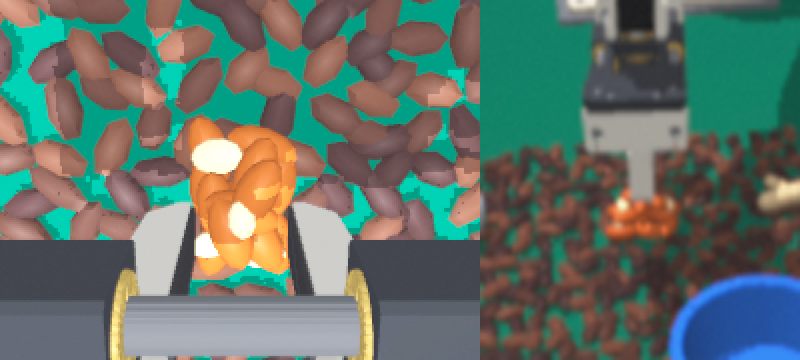

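In the scene crop the finger appears to end at the clump's top, higher than the reported TCP. I'll check the tip height with depth.

```bash
python3 - <<'E'
from station import r
from h import *
o=r.get_obs();print(o['tcp_pos'],o['finger_gap'],o['joint_pos'])
b=r.camera('scene');W=world(b)
for v in range(190,226,2):print(v,b['img'][v,234],np.round(W[v,234],3))
a=r.camera('wrist');W=world(a)
print('wrist')
for u in (212,216,220,224,228,232,240,256,282,288):print(u,[np.round(W[v,u],3).tolist() for v in(224,230,236)])
E
```

```text
[ 0.4696561  -0.06810847  0.01187564] 0.02814408133631605 [-2.52116608e-01 -4.86036696e-02  2.00441280e+00  6.21572275e-06
  1.18583537e+00 -1.29990634e-01]
190 [156 164 167] [ 0.557 -0.074  0.147]
192 [156 164 167] [ 0.555 -0.074  0.14 ]
194 [156 164 167] [ 0.555 -0.074  0.135]
196 [154 162 166] [ 0.556 -0.074  0.13 ]
198 [152 160 163] [ 0.499 -0.069  0.088]
200 [152 160 163] [ 0.502 -0.07   0.084]
202 [152 160 163] [ 0.501 -0.07   0.078]
204 [153 161 164] [ 0.502 -0.07   0.073]
206 [152 160 164] [ 0.499 -0.07   0.065]
208 [150 158 161] [ 0.499 -0.07   0.058]
210 [114 131 169] [ 0.492 -0.07   0.047]
212 [ 62 109 217] [ 0.482 -0.069  0.035]
214 [ 41  74 152] [ 0.476 -0.069  0.024]
216 [ 42  78 162] [ 0.476 -0.069  0.018]
218 [ 52 103 216] [ 0.487 -0.071  0.019]
220 [ 51  77 125] [ 0.489 -0.071  0.014]
222 [68 85 35] [ 0.479 -0.07   0.   ]
224 [64 73 82] [ 0.499 -0.072  0.009]
wrist
212 [[0.434, -0.071, 0.006], [0.445, -0.056, 0.059], [0.447, -0.056, 0.07]]
216 [[0.446, -0.056, 0.05], [0.447, -0.056, 0.059], [0.449, -0.056, 0.068]]
220 [[0.449, -0.056, 0.051], [0.45, -0.056, 0.06], [0.451, -0.057, 0.068]]
224 [[0.451, -0.057, 0.05], [0.452, -0.057, 0.06], [0.453, -0.057, 0.068]]
228 [[0.453, -0.057, 0.049], [0.454, -0.057, 0.06], [0.455, -0.057, 0.068]]
232 [[0.455, -0.059, 0.046], [0.456, -0.059, 0.055], [0.456, -0.06, 0.061]]
240 [[0.459, -0.065, 0.032], [0.458, -0.067, 0.035], [0.457, -0.076, 0.024]]
256 [[0.47, -0.063, 0.038], [0.469, -0.067, 0.04], [0.469, -0.072, 0.038]]
282 [[0.486, -0.061, 0.049], [0.485, -0.063, 0.055], [0.484, -0.062, 0.065]]
288 [[0.49, -0.061, 0.05], [0.489, -0.061, 0.059], [0.488, -0.061, 0.069]]
```

Both cameras put the real fingertips at z≈0.047 while the reported TCP z is 0.012. So the reported TCP lies about 34 mm beyond the finger ends. I'll open and descend in steps, checking force and the depth image.

drive_tool:
  increments: [0,0,0,0,0,0,0,0,0,0,0,0,0,0,0,0,0,0,0,0,0,0,0,0,0,0,0,0,0,0,0,0,0.4,0,0,0,0,0,0.8,0,0,0,0,0,1.0,0,0,0,0,0,1.0,0,0,0]
  hand: 0.75

```text
time_s: 8.9
tcp_pos: [0.4683, -0.0677, -0.0148]
tool_rot: [0.749, 0.663, -0.001, -0.001]
wrist_force: [-0.1, -0.4, -0.6]
finger_gap: 0.0697
grip_force: 0.0
```

```bash
cat >> h.py <<'E'
def tips(r):
    o=r.get_obs();p=o['tcp_pos'];M=R_.from_quat(o['tool_rot']).as_matrix()
    c=r.camera('wrist');W=world(c);L=(W-p)@M  # tool coords
    g=o['finger_gap']/2
    for s in(1,-1):
        m=(c['depth']>0)&(L[...,1]*s>g+.001)&(L[...,1]*s<g+.016)&(abs(L[...,0])<.02)&(L[...,2]>-.08)&(W[...,2]>.012)
        m&=(c['img'].max(-1).astype(int)-c['img'].min(-1)<25)
        q=L[m];print('finger',s,m.sum(),'tool z max',np.round(np.percentile(q[:,2],[95,99,100]),3),'x',np.round(np.percentile(q[:,0],[1,50,99]),3)) if m.sum() else print('none')
    print(p,o['finger_gap'],o['wrist_force'])
E
python3 - <<'E'
from station import r
from h import *
tips(r)
E
```

```text
finger 1 921 tool z max [-0.038 -0.034 -0.032] x [0.007 0.009 0.01 ]
finger -1 944 tool z max [-0.038 -0.034 -0.032] x [0.007 0.009 0.01 ]
[ 0.46826212 -0.06773483 -0.01475597] 0.06972126434772084 [-0.11450444 -0.38666281 -0.59477277]
```

Confirmed: reported z -0.015 puts the tips at about 0.018. Down 4 mm more, then close.

drive_tool:
  increments: [0,0,0.16,0,0,0,0,0,0.16,0,0,0]

```text
time_s: 9.15
tcp_pos: [0.4696, -0.0681, -0.0174]
tool_rot: [0.749, 0.663, -0.0, -0.0]
wrist_force: [0.9, -0.7, 0.1]
finger_gap: 0.0695
grip_force: 0.0
```

drive_tool:
  increments: [0,0,0,0,0,0,0,0,0,0,0,0,0,0,0,0,0,0,0,0,0,0,0,0,0,0,0,0,0,0,0,0,0,0,0,0,0,0,0,0,0,0]
  hand: 0

```text
time_s: 9.85
tcp_pos: [0.4698, -0.0681, -0.017]
tool_rot: [0.749, 0.663, 0.0, 0.0]
wrist_force: [-0.8, 0.2, 1.7]
finger_gap: 0.0378
grip_force: 19.9
```

drive_tool:
  increments: [0,0,-1.5,0,0,0,0,0,-3.5,0,0,0,0,0,-5,0,0,0,2,-0.25,-5,0,0,0,4,-0.5,-5,0,0,0,6,-0.75,-5,0,0,0,8,-1,-5,0,0,0,10,-1.25,-5,0,0,0,12,-1.5,-5,0,0,0,14,-1.75,-5,0,0,0,16,-2,-5,0,0,0,18,-2.2,-5,0,0,0,19.85,-2.43,-5,0,0,0,19.85,-2.43,-5,0,0,0,19.85,-2.43,-5,0,0,0]

```text
time_s: 11.35
tcp_pos: [0.4689, 0.4326, 0.1067]
tool_rot: [0.748, 0.664, -0.001, 0.0]
wrist_force: [-0.4, -0.3, 0.2]
finger_gap: 0.0376
grip_force: 19.9
```

```bash
python3 - <<'E'
from station import r
from h import *
o=r.get_obs();print(o['finger_gap'],o['grip_force'])
goal(r,.470,.432,.007,83)
blob(r,.485,.432,.1,.05)
E
```

```text
0.037577689470682955 19.871468245983124
goal (0.47, 0.432, 0.007, 83) inc [-0.01, 0.05, 3.99] [-0.01, 0.01, 0.02] cur [0.4689 0.4326 0.1067] 83.1
blob 3268 (0.4908, 0.4502, [113, 148], 163) z [0.051 0.059 0.06 ]
```

drive_tool:
  increments: [0,0,1.5,0,0,0,0,0,3,0,0,0,0,0,3.7,0,0,0,0,0,4,0,0,0,0,0,4,0,0,0]

```text
time_s: 11.9
tcp_pos: [0.4698, 0.4309, 0.0077]
tool_rot: [0.749, 0.662, -0.001, -0.0]
wrist_force: [0.5, -0.2, 0.5]
finger_gap: 0.038
grip_force: 19.9
```

drive_tool:
  increments: [0,0,0,0,0,0,0,0,0,0,0,0,0,0,0,0,0,0,0,0,-1.5,0,0,0,0,0,-3,0,0,0,0,0,-4,0,0,0]
  hand: 0.55

```text
time_s: 12.5
tcp_pos: [0.471, 0.4329, 0.1119]
tool_rot: [0.749, 0.663, 0.002, 0.0]
wrist_force: [1.2, 0.3, 0.5]
finger_gap: 0.0511
grip_force: 0.0
```

```bash
python3 - <<'E'
from station import r
from h import *
print(r.get_obs()['finger_gap'])
blob(r,.485,.432,.06,.03,'w3')
c=r.camera('top');W=world(c)
for x,y,rad in((.596,.218,.045),(.613,-.2365,.05)):
    m=(np.hypot(W[...,0]-x,W[...,1]-y)<rad)&(c['depth']>0)&(W[...,2]>.015)&(W[...,2]<.05);print(rect(W[m]))
goal(r,.596,.218,.11,83)
E
```

```text
0.051076836739714006
blob 976 (0.4705, 0.4318, [29, 48], 87) z [0.031 0.041 0.045]
(0.6021, 0.2289, [37, 66], 177)
(0.6132, -0.2361, [45, 70], 157)
goal (0.596, 0.218, 0.11, 83) inc [-7.99, 5.94, 0.17] [0.07, -0.07, 0.0] cur [0.4729 0.4344 0.1146] 83.0
```

View pics/w3.png

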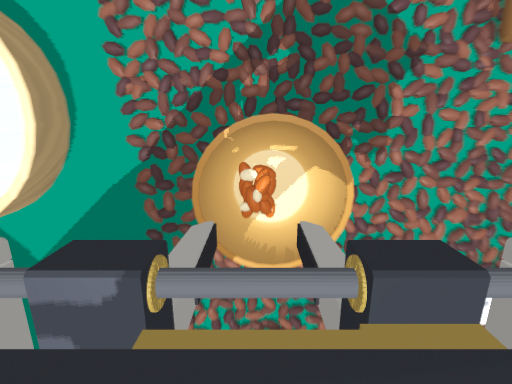

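The clump lies upright in the bowl at (257,190). Next, go over clump A and look.

drive_tool:
  increments: [-1.9,1.45,-0.3,0,0,0,-3.8,2.9,-0.6,0,0,0,-5.6,4.3,-0.8,0,0,0,-7.2,5.4,-0.8,0,0,0,-8,5.9,-0.8,0,0,0,-8,5.9,-0.8,0,0,0,-8,5.9,-0.8,0,0,0]
  hand: 0.75

```text
time_s: 13.3
tcp_pos: [0.592, 0.2142, 0.1273]
tool_rot: [0.75, 0.662, -0.0, -0.0]
wrist_force: [-0.0, 0.6, 1.0]
finger_gap: 0.0699
grip_force: 0.0
```

```bash
python3 - <<'E'
from station import r
from h import *
blob(r,.598,.222,.05,.014);blob(r,.598,.222,.05,.018,'w4')
goal(r,.6,.22,-.019,0);goal(r,.6,.22,-.019,90)
E
```

```text
blob 1530 (0.5985, 0.2303, [39, 60], 176) z [0.016 0.025 0.038]
blob 1209 (0.5978, 0.2301, [36, 55], 179) z [0.018 0.027 0.038]
goal (0.6, 0.22, -0.019, 0) inc [0.19, 0.34, 5.85] [-0.01, 0.0, 13.84] cur [0.5912 0.2163 0.1274] 83.0
goal (0.6, 0.22, -0.019, 90) inc [0.19, 0.34, 5.85] [-0.01, -0.0, -1.16] cur [0.5912 0.2163 0.1274] 83.0
```

View pics/w4.png

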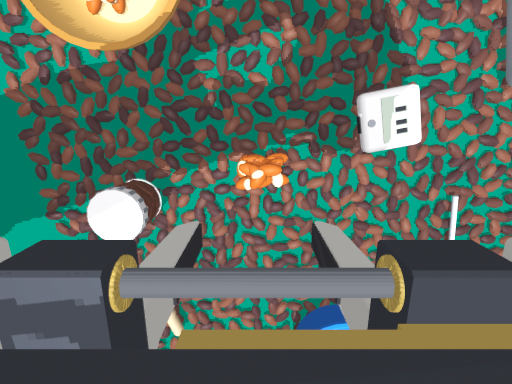

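Clump A is at (262,171), yaw 177° with position (0.5985,0.230); the hygrometer (390,118) and jar (120,215) are well clear.

drive_tool:
  increments: [0.59,0.22,0,0,0,-1.4,0.59,0.22,0,0,0,-2.8,0.59,0.22,0,0,0,-4.2,0.59,0.22,0,0,0,-5.6,0.59,0.22,0,0,0,-7,0.59,0.22,0,0,0,-8.4,0.59,0.22,0,0,0,-9.8,0.59,0.22,0,0,0,-11.2,0.59,0.22,0,0,0,-12.6,0.59,0.22,0,0,0,-14,0.59,0.22,0.5,0,0,-15.2,0.59,0.22,1.5,0,0,-15.67,0.59,0.22,3.2,0,0,-15.67,0.59,0.22,4.7,0,0,-15.67,0.59,0.22,5.5,0,0,-15.67,0.59,0.22,5.8,0,0,-15.67,0.59,0.22,5.8,0,0,-15.67]

```text
time_s: 15.1
tcp_pos: [0.5975, 0.2304, -0.0183]
tool_rot: [0.025, 1.0, -0.0, -0.001]
wrist_force: [0.4, -0.7, -0.2]
finger_gap: 0.0696
grip_force: 0.0
```

drive_tool:
  increments: [0,0,0,0,0,0,0,0,0,0,0,0,0,0,0,0,0,0,0,0,0,0,0,0,0,0,0,0,0,0,0,0,0,0,0,0,0,0,0,0,0,0]
  hand: 0

```text
time_s: 15.8
tcp_pos: [0.5997, 0.2295, -0.0163]
tool_rot: [0.026, 1.0, 0.0, 0.001]
wrist_force: [-1.6, -0.0, 6.1]
finger_gap: 0.0377
grip_force: 19.9
```

```bash
python3 - <<'E'
from station import r
from h import *
goal(r,.508,.432,.108,83)
E
```

```text
goal (0.508, 0.432, 0.108, 263) inc [4.08, 7.9, -4.97] [-0.0, 0.01, -14.33] cur [ 0.5997  0.2295 -0.0163] 177.0
```

drive_tool:
  increments: [0,0,-1.5,0,0,0,0,0,-3.5,0,0,0,0,0,-5,0,0,1,0.6,1,-5,0,0,2.4,1.2,2.2,-5,0,0,3.8,1.8,3.4,-5,0,0,5.2,2.4,4.6,-5,0,0,6.6,3,5.8,-5,0,0,8,3.6,6.8,-5,0,0,9.4,4,7.5,-5,0,0,10.8,4.21,7.89,-5,0,0,12.2,4.21,7.89,-5,0,0,13.6,4.21,7.89,-5,0,0,15,4.21,7.89,-5,0,0,15.67,4.21,7.89,-4.5,0,0,15.67,4.21,7.89,-3.2,0,0,15.67,4.21,7.89,-2,0,0,15.67,4.21,7.89,-1.53,0,0,15.67,4.21,7.89,-1.53,0,0,15.67,4.21,7.89,-1.53,0,0,15.67]

```text
time_s: 17.8
tcp_pos: [0.5041, 0.4315, 0.0207]
tool_rot: [0.749, 0.663, -0.0, -0.0]
wrist_force: [-0.2, -0.9, -0.8]
finger_gap: 0.0387
grip_force: 19.7
```

drive_tool:
  increments: [0,0,0,0,0,0,0,0,0,0,0,0,0,0,0,0,0,0,0,0,-1.5,0,0,0,0,0,-3,0,0,0,0,0,-3.5,0,0,0]
  hand: 0.52

```text
time_s: 18.4
tcp_pos: [0.5065, 0.4336, 0.1143]
tool_rot: [0.749, 0.663, 0.004, 0.0]
wrist_force: [0.8, 0.9, 0.9]
finger_gap: 0.0482
grip_force: 0.0
```

```bash
python3 - <<'E'
from station import r
from h import *
print(r.get_obs()['finger_gap'])
blob(r,.485,.432,.06,.03,'w5')
goal(r,.613,-.236,.13,157);goal(r,.613,-.236,.13,-23+180-180)
E
```

```text
0.04819980928195481
blob 1603 (0.5076, 0.4334, [35, 60], 85) z [0.034 0.044 0.054]
goal (0.613, -0.236, 0.13, 157) inc [-26.08, 7.47, -0.71] [0.09, -0.01, -12.33] cur [0.5069 0.4339 0.115 ] 83.0
goal (0.613, -0.236, 0.13, 157) inc [-26.08, 7.47, -0.71] [0.09, -0.01, -12.33] cur [0.5069 0.4339 0.115 ] 83.0
```

View pics/w5.png

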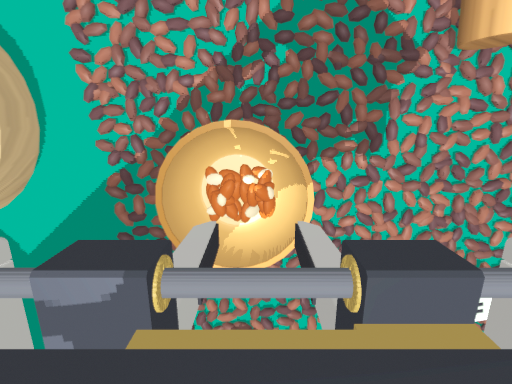

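Both clumps sit in the upright calabash at (228,193) and (257,195). On to the husk.

drive_tool:
  increments: [-2,0.57,-0.7,0,0,-1,-4,1.15,-0.7,0,0,-2,-6,1.7,-0.7,0,0,-3,-8,2.3,-0.7,0,0,-4,-10,2.9,-0.7,0,0,-5,-12,3.4,-0.7,0,0,-6,-14,4,-0.7,0,0,-7,-16,4.6,-0.7,0,0,-8,-18,5.2,-0.7,0,0,-9,-20,5.7,-0.7,0,0,-10,-22,6.3,-0.7,0,0,-11,-24,6.9,-0.7,0,0,-12,-25.5,7.3,-0.7,0,0,-12.33,-26.08,7.47,-0.7,0,0,-12.33,-26.08,7.47,-0.7,0,0,-12.33,-26.08,7.47,-0.7,0,0,-12.33]
  hand: 0.75

```text
time_s: 20.05
tcp_pos: [0.6094, -0.2383, 0.1245]
tool_rot: [0.2, 0.98, 0.0, -0.001]
wrist_force: [0.8, 0.3, 0.1]
finger_gap: 0.0699
grip_force: 0.0
```

```bash
python3 - <<'E'
from station import r
from h import *
blob(r,.613,-.236,.06,.014);blob(r,.613,-.236,.06,.018,'w6')
goal(r,.613,-.236,-.019,157)
blob(r,.4793,-.4543,.12,.045)
E
```

```text
blob 2322 (0.6132, -0.2356, [45, 72], 156) z [0.017 0.026 0.031]
blob 2108 (0.6136, -0.2363, [43, 70], 158) z [0.019 0.026 0.031]
goal (0.613, -0.236, -0.019, 157) inc [-0.11, 0.08, 5.77] [0.0, -0.01, 0.0] cur [ 0.6098 -0.2368  0.1252] 157.0
blob 3600 (0.5051, -0.4149, [100, 190], 144) z [0.049 0.063 0.065]
```

View pics/w6.png

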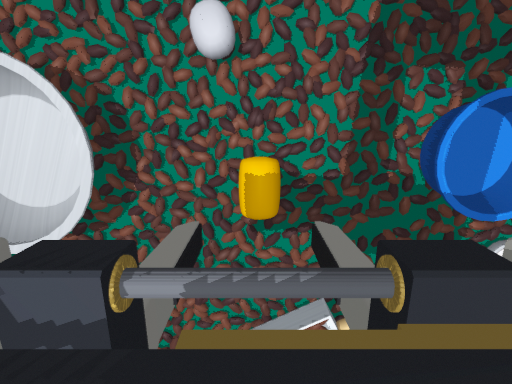

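The husk is at (260,188), 72×45 mm, so it's the smaller one. The stone is at (212,28) and the tub is clear.

drive_tool:
  increments: [-0.12,0.08,1.5,0,0,0,-0.12,0.08,3.2,0,0,0,-0.12,0.08,4.6,0,0,0,-0.12,0.08,5.5,0,0,0,-0.12,0.08,5.82,0,0,0,-0.12,0.08,5.82,0,0,0]

```text
time_s: 20.8
tcp_pos: [0.6132, -0.2359, -0.0202]
tool_rot: [0.199, 0.98, 0.0, -0.001]
wrist_force: [0.5, 0.1, -0.2]
finger_gap: 0.0697
grip_force: 0.0
```

drive_tool:
  increments: [0,0,0,0,0,0,0,0,0,0,0,0,0,0,0,0,0,0,0,0,0,0,0,0,0,0,0,0,0,0,0,0,0,0,0,0]
  hand: 0
  grip_force: 15

```text
time_s: 21.4
tcp_pos: [0.6148, -0.2379, -0.0177]
tool_rot: [0.2, 0.98, -0.0, 0.001]
wrist_force: [0.2, 0.9, 6.3]
finger_gap: 0.0478
grip_force: 15.0
```

```bash
python3 - <<'E'
from station import r
from h import *
goal(r,.500,-.434,.108,157)
E
```

```text
goal (0.5, -0.434, 0.108, 157) inc [1.15, -9.02, -5.03] [0.0, 0.02, -0.0] cur [ 0.6148 -0.2379 -0.0177] 157.0
```

drive_tool:
  increments: [0,0,-1.2,0,0,0,0,0,-3,0,0,0,0,-0.3,-5,0,0,0,0.4,-2,-5,0,0,0,0.7,-4,-5,0,0,0,1,-6,-5,0,0,0,1.3,-7.8,-5,0,0,0,1.61,-9,-5,0,0,0,1.61,-9.29,-5,0,0,0,1.61,-9.29,-4.4,0,0,0,1.61,-9.29,-3,0,0,0,1.61,-9.29,-1.7,0,0,0,1.61,-9.29,-1.07,0,0,0,1.61,-9.29,-1.07,0,0,0,1.61,-9.29,-1.07,0,0,0]

```text
time_s: 22.9
tcp_pos: [0.4867, -0.4349, 0.0079]
tool_rot: [0.199, 0.98, 0.0, 0.0]
wrist_force: [0.1, -1.1, 0.7]
finger_gap: 0.0479
grip_force: 15.0
```

drive_tool:
  increments: [0,0,0,0,0,0,0,0,0,0,0,0,0,0,0,0,0,0,0,0,-1.5,0,0,0,0,0,-3,0,0,0,0,0,-4,0,0,0]
  hand: 0.63

```text
time_s: 23.5
tcp_pos: [0.4868, -0.4366, 0.1113]
tool_rot: [0.2, 0.98, -0.001, 0.002]
wrist_force: [0.1, -0.4, 0.8]
finger_gap: 0.059
grip_force: 0.0
```

```bash
python3 - <<'E'
from station import r
from h import *
print(r.get_obs()['finger_gap'])
c,W=blob(r,.4793,-.4543,.12,.04,'w7')
im=c['img'].astype(int);m=(im[...,2]>150)&(im[...,0]<90)&(im[...,1]>90)&(W[...,2]<.06)&(np.hypot(W[...,0]-.48,W[...,1]+.45)<.09);print('husk',m.sum(),rect(W[m]))
goal(r,.447,.078,.12,98)
E
```

```text
0.059047401363696086
blob 9600 (0.4531, -0.4471, [142, 193], 76) z [0.042 0.062 0.065]
husk 2640 (0.4871, -0.4376, [46, 76], 156)
goal (0.447, 0.078, 0.12, 98) inc [9.6, 18.36, -0.32] [0.01, 0.1, 9.83] cur [ 0.4885 -0.4383  0.1161] 157.0
```

View pics/w7.png

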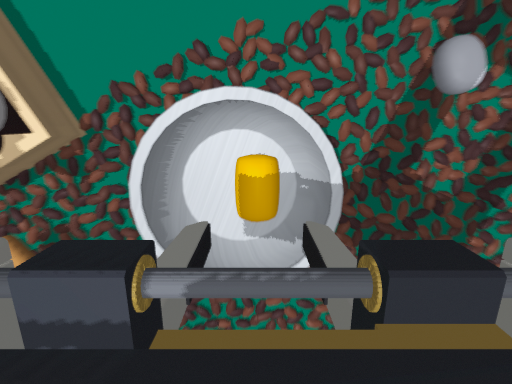

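The husk lies in the basin at (258,187). Now the twig.

drive_tool:
  increments: [0.9,1.75,-0.3,0,0,0.9,1.8,3.5,-0.3,0,0,1.8,2.7,5.2,-0.3,0,0,2.7,3.6,7,-0.3,0,0,3.6,4.5,8.7,-0.3,0,0,4.5,5.4,10.4,-0.3,0,0,5.4,6.3,12.1,-0.3,0,0,6.3,7.2,13.8,-0.3,0,0,7.2,8.1,15.5,-0.3,0,0,8.1,9,17.2,-0.3,0,0,9,9.6,18.36,-0.3,0,0,9.83,9.6,18.36,-0.3,0,0,9.83,9.6,18.36,-0.3,0,0,9.83]
  hand: 0.5

```text
time_s: 24.85
tcp_pos: [0.4446, 0.0811, 0.1153]
tool_rot: [0.655, 0.756, 0.0, 0.0]
wrist_force: [0.3, -1.1, -0.6]
finger_gap: 0.0465
grip_force: 0.0
```

```bash
python3 - <<'E'
from station import r
from h import *
c,W=blob(r,.447,.078,.07,.0145,'w8')
m=(np.hypot(W[...,0]-.447,W[...,1]-.078)<.07)&(W[...,2]>.0145)&(W[...,2]<.05)
P=W[m];
for y in np.arange(.02,.14,.01):
    q=P[abs(P[:,1]-y)<.002];print(round(y,3),np.round([q[:,0].min(),q[:,0].mean(),q[:,0].max()],4) if len(q) else '')
goal(r,.447,.078,-.021,98)
E
```

```text
blob 1370 (0.4472, 0.0796, [37, 106], 98) z [0.017 0.021 0.023]
0.02 
0.03 [0.4603 0.4656 0.4707]
0.04 [0.4361 0.4616 0.4717]
0.05 [0.4351 0.452  0.4688]
0.06 [0.4495 0.4582 0.4662]
0.07 [0.4501 0.4566 0.4634]
0.08 [0.4499 0.4564 0.4629]
0.09 [0.4495 0.4564 0.4632]
0.1 [0.4475 0.4552 0.462 ]
0.11 [0.446  0.4526 0.4593]
0.12 [0.4434 0.4507 0.4576]
0.13 [0.4434 0.4493 0.455 ]
goal (0.447, 0.078, -0.021, 98) inc [-0.1, 0.07, 5.45] [0.01, 0.01, 0.02] cur [0.4447 0.0804 0.1152] 98.1
```

View pics/w8.png

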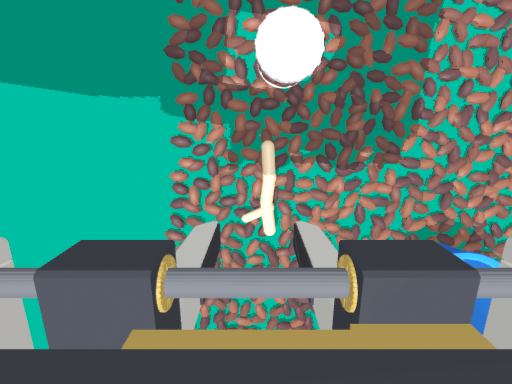

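The twig's straight middle is at (268,188), position (0.456,0.083), yaw about 92°. The jar is clear.

drive_tool:
  increments: [0.04,0.47,1,0,0,1,0.04,0.47,2.6,0,0,1,0.04,0.47,4.1,0,0,1,0.04,0.47,5,0,0,1,0.04,0.47,5.45,0,0,1,0.04,0.47,5.45,0,0,1]

```text
time_s: 25.5
tcp_pos: [0.4556, 0.0821, -0.0217]
tool_rot: [0.695, 0.719, -0.001, -0.0]
wrist_force: [-0.1, -0.1, 0.1]
finger_gap: 0.0462
grip_force: 0.0
```

drive_tool:
  increments: [0,0,0,0,0,0,0,0,0,0,0,0,0,0,0,0,0,0,0,0,0,0,0,0,0,0,0,0,0,0,0,0,0,0,0,0,0,0,0,0,0,0]
  hand: 0

```text
time_s: 26.2
tcp_pos: [0.4563, 0.0835, -0.0211]
tool_rot: [0.695, 0.719, 0.0, 0.0]
wrist_force: [-0.3, -1.4, 2.7]
finger_gap: 0.0132
grip_force: 15.0
```

```bash
python3 - <<'E'
from station import r
from h import *
goal(r,.460,-.489,.108,157)
E
```

```text
goal (0.46, -0.489, 0.108, 157) inc [-22.89, -0.65, -5.16] [0.0, 0.0, -10.83] cur [ 0.4563  0.0835 -0.0211] 92.0
```

drive_tool:
  increments: [0,0,-1.2,0,0,0,0,0,-3,0,0,0,-0.5,0,-5,0,0,0,-2.3,0,-5,0,0,-0.9,-4.2,-0.1,-5,0,0,-1.8,-6.1,-0.1,-5,0,0,-2.7,-8,-0.1,-5,0,0,-3.6,-9.9,-0.2,-5,0,0,-4.5,-11.8,-0.2,-5,0,0,-5.4,-13.7,-0.2,-5,0,0,-6.3,-15.6,-0.3,-5,0,0,-7.2,-17.5,-0.3,-5,0,0,-8.1,-19.4,-0.3,-5,0,0,-9,-21.2,-0.4,-5,0,0,-9.9,-22.4,-0.4,-5,0,0,-10.83,-22.66,-0.38,-5,0,0,-10.83,-22.66,-0.38,-4.3,0,0,-10.83,-22.66,-0.38,-2.8,0,0,-10.83,-22.66,-0.38,-1.6,0,0,-10.83,-22.66,-0.38,-1.2,0,0,-10.83]

```text
time_s: 28.2
tcp_pos: [0.4641, -0.4781, 0.0027]
tool_rot: [0.2, 0.98, 0.003, -0.003]
wrist_force: [-0.7, 2.1, -0.9]
finger_gap: 0.0137
grip_force: 15.0
```

drive_tool:
  increments: [0,0,0,0,0,0,0,0,0,0,0,0]

```text
time_s: 28.4
tcp_pos: [0.467, -0.4827, 0.0097]
tool_rot: [0.199, 0.98, -0.0, 0.0]
wrist_force: [0.8, 0.5, 0.5]
finger_gap: 0.0138
grip_force: 15.0
```

drive_tool:
  increments: [0,0,0,0,0,0,0,0,0,0,0,0,0,0,0,0,0,0,0,0,-1.5,0,0,0,0,0,-3,0,0,0,0,0,-4,0,0,0]
  hand: 0.27

```text
time_s: 29.0
tcp_pos: [0.4671, -0.4841, 0.1124]
tool_rot: [0.2, 0.98, -0.001, 0.001]
wrist_force: [-0.1, -1.6, -0.3]
finger_gap: 0.0252
grip_force: 0.0
```

```bash
python3 - <<'E'
from station import r
from h import *
print(r.get_obs()['finger_gap'])
c,W=blob(r,.4793,-.4543,.12,.045,'w9')
goal(r,.4485,-.216,.12,112)
E
```

```text
0.025177096965561117
blob 8548 (0.455, -0.4421, [142, 193], 64) z [0.047 0.063 0.065]
goal (0.4485, -0.216, 0.12, 112) inc [4.96, 9.62, -0.19] [-0.01, 0.1, 7.5] cur [ 0.4686 -0.486   0.1173] 157.0
```

View pics/w9.png

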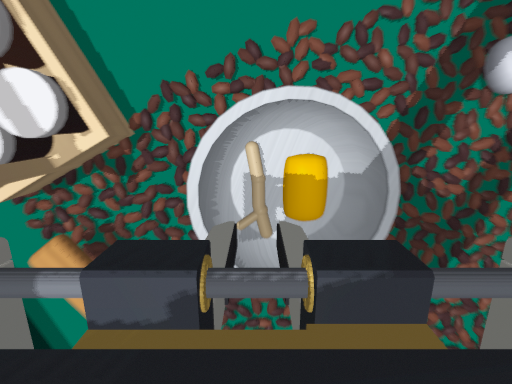

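Twig (257,190) and husk (305,187) lie in the upright basin. Now the stone.

drive_tool:
  increments: [0.9,1.8,-0.2,0,0,0,1.8,3.6,-0.2,0,0,0,2.7,5.3,-0.2,0,0,0,3.6,7,-0.2,0,0,0,4.4,8.6,-0.2,0,0,0,4.96,9.62,-0.2,0,0,0,4.96,9.62,-0.2,0,0,0,4.96,9.62,-0.2,0,0,0]
  hand: 0.75

```text
time_s: 29.85
tcp_pos: [0.4466, -0.2132, 0.1143]
tool_rot: [0.199, 0.98, -0.0, 0.001]
wrist_force: [-0.3, -0.9, 0.6]
finger_gap: 0.0698
grip_force: 0.0
```

```bash
python3 - <<'E'
from station import r
from h import *
c,W=blob(r,.4485,-.216,.05,.014);blob(r,.4485,-.216,.05,.018);blob(r,.4485,-.216,.05,.022)
m=(np.hypot(W[...,0]-.4485,W[...,1]+.216)<.05)&(W[...,2]>.016)&(W[...,2]<.06)
q=W[m][:,:2];q=q-q.mean(0);w,v=np.linalg.eigh(np.cov(q.T));print(np.sqrt(w),np.degrees(np.arctan2(v[1,1],v[0,1]))%180)
goal(r,.4485,-.216,-.019,157)
E
```

```text
blob 1528 (0.4487, -0.2151, [40, 51], 174) z [0.026 0.035 0.037]
blob 1545 (0.4489, -0.2151, [41, 50], 176) z [0.026 0.035 0.037]
blob 1529 (0.4486, -0.2154, [41, 49], 172) z [0.027 0.035 0.037]
[0.01025987 0.01266218] 173.14622600699232
goal (0.4485, -0.216, -0.019, 157) inc [-0.1, -0.03, 5.31] [-0.0, 0.01, -0.01] cur [ 0.4464 -0.2143  0.1139] 156.9
```

drive_tool:
  increments: [-0.1,0,0.8,0,0,-1.3,-0.1,0,2,0,0,-2.67,-0.1,0,3.6,0,0,-2.67,-0.1,0,4.8,0,0,-2.67,-0.1,0,5.37,0,0,-2.67,-0.1,0,5.37,0,0,-2.67,-0.1,0,5.37,0,0,-2.67]

```text
time_s: 30.7
tcp_pos: [0.4489, -0.2152, -0.0202]
tool_rot: [0.062, 0.998, -0.0, 0.0]
wrist_force: [0.1, -0.4, -0.0]
finger_gap: 0.0701
grip_force: 0.0
```

drive_tool:
  increments: [0,0,0,0,0,0,0,0,0,0,0,0,0,0,0,0,0,0,0,0,0,0,0,0,0,0,0,0,0,0,0,0,0,0,0,0,0,0,0,0,0,0]
  hand: 0
  grip_force: 30

```text
time_s: 31.4
tcp_pos: [0.4486, -0.2143, -0.0204]
tool_rot: [0.061, 0.998, -0.0, 0.0]
wrist_force: [0.0, -0.9, 2.6]
finger_gap: 0.0399
grip_force: 30.0
```

```bash
python3 - <<'E'
from station import r
from h import *
goal(r,.6674,-.0072,.105,173);goal(r,.6674,-.0072,-.008,173)
E
```

```text
goal (0.6674, -0.0072, 0.105, 173) inc [-7.68, 9.29, -5.02] [-0.0, 0.0, 0.0] cur [ 0.4486 -0.2143 -0.0204] 173.0
goal (0.6674, -0.0072, -0.008, 173) inc [-7.68, 9.29, -0.5] [-0.0, 0.0, 0.0] cur [ 0.4486 -0.2143 -0.0204] 173.0
```

drive_tool:
  increments: [0,0,-1.2,0,0,0,0,0,-3,0,0,0,-0.3,0.4,-5,0,0,0,-1.5,1.8,-5,0,0,0,-2.8,3.4,-5,0,0,0,-4.1,5,-5,0,0,0,-5.4,6.6,-5,0,0,0,-6.7,8.1,-5,0,0,0,-7.5,9.1,-5,0,0,0,-7.68,9.29,-5,0,0,0,-7.68,9.29,-5,0,0,0]

```text
time_s: 32.5
tcp_pos: [0.6673, -0.0058, 0.1033]
tool_rot: [0.06, 0.998, 0.0, -0.001]
wrist_force: [0.3, -0.7, -1.1]
finger_gap: 0.04
grip_force: 30.0
```

```bash
python3 - <<'E'
from station import r
from h import *
print(r.get_obs()['finger_gap'])
blob(r,.6674,-.0072,.075,.052)
goal(r,.6674,-.0072,-.003,173)
E
```

```text
0.03995555903377412
blob 2765 (0.6498, -0.0061, [91, 126], 84) z [0.054 0.058 0.06 ]
goal (0.6674, -0.0072, -0.003, 173) inc [-0.04, -0.01, 4.26] [-0.0, -0.02, 0.01] cur [ 0.6667 -0.0069  0.1035] 173.1
```

Tub centre confirmed at y≈-0.006. Lower and release.

drive_tool:
  increments: [0,0,1,0,0,0,0,0,2.4,0,0,0,0,0,3.5,0,0,0,0,0,4.1,0,0,0,0,0,4.26,0,0,0,0,0,4.26,0,0,0,0,0,4.26,0,0,0]

```text
time_s: 33.25
tcp_pos: [0.6687, -0.0075, -0.0]
tool_rot: [0.061, 0.998, -0.0, 0.001]
wrist_force: [0.4, 0.5, -0.6]
finger_gap: 0.0401
grip_force: 30.0
```

drive_tool:
  increments: [0,0,0,0,0,0,0,0,0,0,0,0,0,0,0,0,0,0,0,0,-1.2,0,0,0,0,0,-2.6,0,0,0,0,0,-4,0,0,0,0,0,-5.5,0,0,0,0,0,-6.5,0,0,0,0,0,-6.5,0,0,0,0,0,-6.5,0,0,0,0,0,-6.5,0,0,0]
  hand: 0.55

```text
time_s: 34.35
tcp_pos: [0.6663, -0.0069, 0.1584]
tool_rot: [0.061, 0.998, 0.0, -0.001]
wrist_force: [-0.4, -0.9, -0.4]
finger_gap: 0.0512
grip_force: 0.0
```

```bash
python3 - <<'E'
from station import r
import pickle
from h import *
print(r.get_obs()['time_s'])
a=r.camera('wrist')['img'];b=r.camera('scene')['img']
cv2.imwrite('pics/end.png',np.hstack([cv2.resize(a,(300,225)).repeat(1,0),cv2.resize(b[100:325],(500,225))]) if 0 else np.vstack([cv2.resize(b[120:320],(512,200)),a[:300]]))
c0=pickle.load(open('scene.pkl','rb'))
for x,y,rad,zm in((.4512,.2108,.04,.045),(.7426,.2738,.05,.02)):
  for c in(c0,r.camera('scene')):
    W=world(c);m=(np.hypot(W[...,0]-x,W[...,1]-y)<rad)&(W[...,2]>zm)&(W[...,2]<.09);print(rect(W[m]))
E
```

```text
34.35
(0.4558, 0.2124, [53, 54], 72)
(0.4554, 0.2123, [53, 55], 162)
(0.7418, 0.2696, [61, 62], 94)
(0.7419, 0.2692, [62, 64], 4)
```

View pics/end.png

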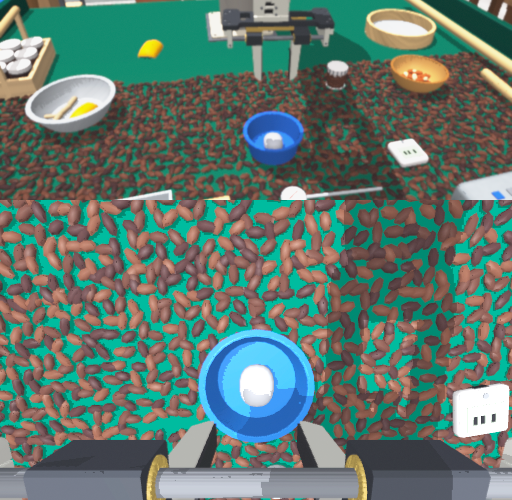

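The stone is in the tub at (257,385), husk and twig are in the basin (70,105), and the clumps are in the calabash (418,73). The three bowls are upright and the jar and hygrometer haven't moved.

```bash
python3 -c "
from station import r
print(r.hand_in())"
```

```text
the job is handed in; nothing more can be done
None
```

The job is done and handed in at about 34 s, in the order asked: both clumps are in the calabash, the smaller husk and the twig in the basin, and the stone in the tub, with all three bowls upright and the jar and hygrometer unmoved; the first two tries at the first clump closed on nothing because the real fingertips end about 33 mm short of the reported TCP, which I corrected for after that.

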